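# Weigh a parts carrier on a hand scale

### The arm

A 7-joint arm with a two-finger parallel gripper is mounted at the origin on a cart in front of the work surface, level with it; the furniture and walls round the work are solid. World frame = base frame: x ahead of the robot, y to its left, z up, the work surface at z = 0. Lengths are in m, angles in rad, forces in N, time in s.
With the tool pointing down it reaches from about 0.4 to 0.925 m from the base axis. Payload 5.6 kg.
Tool frame: the origin (TCP) lies on the centre line of the jaws, within the pads' length; the fingertips stand 25 mm ahead of it and the grasp point (between the pads) lies 6 mm ahead of it; z points along the fingers, y is the line along which they close (so a half turn about z gives the same grasp; the last joint's range is limited). The gripper opens to 85 mm and grips with 20 to 120 N. Pads are 22 mm wide; open, the fingers measure 114 mm over their backs; the gripper's body (76 mm by 85 mm) begins 54 mm behind the grasp point. The pads swing forward as they close: fully open they stand 13 mm farther back than shut.
Start: joints at [-1.266, 0.468, -0.012, 1.603, 0.006, 1.071, -0.056], TCP at [0.222, 0.611, 0.256] pointing down, gripper open.
Joint ranges: [-2.53, 2.53], [-0.31, 2.02], [-1.57, 1.55], [0.28, 2.44], [-1.29, 4.43], [0.15, 1.84], [-2.92, 2.92]. Speed limits (rad/s): [2.57, 2.57, 3.14, 3.14, 3.14, 3.14, 3.14].

### API

Orientations are given as [roll, pitch, yaw] about the fixed x, y, z axes, in that order (R = Rz(yaw) Ry(pitch) Rx(roll)).
In Python, from plant import bot gives the robot as it stands.
- The arm moves only by the tool move_arm, never from a script. Its argument "steps" is a list of rows, each a list of 4 numbers: the shift along the tool's x, y, z as a fraction of full scale, then the turn about the tool's z as a fraction of full scale. In form: [[x, y, z, spin], ...]. A call has 1 to 10 rows; each row shifts and turns the commanded pose from where the row before left it, along the tool's axes as they then stand; what a row does not reach is not made up. Full scale, the value 1, is 100 mm for a shift and 30 degrees for a turn. A row lasts 1/12 s, in which the tool goes at most 41.7 mm and 7.16 degrees, less where a joint would pass 70% of its speed; a pose out of reach is approached as far as the arm can. A call with a number of a shift or a turn outside -1 to 1 is refused whole. A call with a gripper value outside its range is refused whole. "claw" is the closure in counts, from 0 (fully open) to 255 (shut), set as the call begins (left out, the last holds). The fingers move at their own pace and stop on an object; "grip_force" is the grip in N (left out, the last holds). Time passes only in rows, so rows that do not move let the fingers close. It gives the time, the measured TCP pose, the force, the opening and the grip force at its end, in the units of the state.
- bot.state(): the state, without advancing time (a new reading comes with each control period).
- bot.get_image(name): name is "scene" or "top" or "wrist"; returns a dict with "pixels" (384x512x3 uint8, red, green, blue), "fx", "fy", "cx", "cy" (pixels), "rvec" (rotation vector, rad) and "tvec" (3), from world to camera coordinates, as OpenCV has them. Camera axes: x right, y down, z forward; pixel columns grow to the right and rows downward; lengths in m; the calibration is good to about 2 mm. The wrist camera is an equidistant fisheye: a pixel r from the principal point sees the ray r / f radians off the axis. A picture is of the moment at which its call begins. There is no depth.
- bot.close_job(): hands the job in; it is judged then, once.
The state is a dict: "t": time; "q": joint angles; "joint_velocities": joint speeds; "tau": joint torques, N m; "ee_pos": TCP position; "eef_rot": TCP orientation; "wrist_force": force on the tool from outside, world axes, zero at the start; "wrist_torque": the same for the moment, N m; "gripper_width": opening from 0.0 (shut) to 1.0 (fully open); "grip_force": force on a finger pad.
Only numpy, scipy, OpenCV 4.12 (cv2) and the standard library are available. Lean on these libraries where they do the work, as an engineer would, in place of code of your own. Each camera call takes 0.05 s, during which the arm holds its last target. There are 200 camera calls.

### The job

Take the sprung hand scale from its stand, hook it under the wire bail of the small parts carrier and lift the carrier just clear of the worktop, about three centimetres, holding it still there for about two seconds so that its weight can be read. Then set the carrier down gently in the middle of the cork pad, unhook the scale and put it back on its stand. Touch the carrier only with the scale's hook, do not yank or press on it, do not raise it more than about six centimetres over the worktop, and leave the other things where they are.

Things in the scene. Friction and masses are not known exactly. Their poses are not given: they have to be found in the camera images.
- scale: Hand spring scale hanging upright in its stand, 0.2 kg. Origin: centre of the underside of its round shoulder (42 mm across, 6 mm thick); z up along the scale. Above: black handle bar, 60 mm along x, 16 mm thick along y, from 17 to 51 mm above the origin; pinch it across y. Below: tube 24 mm across down to z = -55 mm, then the sprung wire hook, which lies in the x-z plane and opens to +x.
- scale_grip (a point): Centre of the scale's handle bar, 34 mm above the scale's origin; does not move with the spring. Axes as the scale's.
- hook_seat (a point): Middle of the hook's inner floor, where a carried bar rests, on the scale's axis; 99 mm under the scale's origin (133 mm under scale_grip) with the spring at rest; moves down with the hook. Axes as the scale's. The hook's wire is 6 mm thick, its underside 6 mm under the floor, its back at x = -14 mm, its overhead part 34 mm above the floor.
- hook_tip (a point): Top of the hook's free tip, 13 mm to +x of hook_seat and 12 mm above the hook's floor; moves with the hook. A bar enters the hook over this tip from +x, through the 22 mm gap between the tip and the overhead part.
- scale_hook (a joint): How far the spring hook is pulled out of the scale, m. 0 = at rest, stop at 0.092. Stretch begins at a pull of about 0.3 N, then 100 N per m (well damped).
- stand: Fixed stand, base 100x100x10 mm, a post at its +x side with a level fork: two prongs along x, 30 mm apart, tops 135 mm up, open to -x. The scale's tube stands between them, its shoulder rests on them. Prong tips have a lip 4 mm high, 28 to 32 mm from the seat: lift the scale 10 mm or more, then draw it 60 mm or more to the stand's -x. Origin: centre of the base's underside.
- stand_seat (a point): Where the scale's origin lies when it hangs on the stand, 135 mm above the stand's origin. Axes as the stand's; the scale may stand at any yaw but starts with the same.
- carrier: Open sheet-steel parts carrier with a pulley and two bearings fixed in it, 110 mm along x, 90 mm along y, walls 40 mm high, with a rigid wire bail (6 mm wire) standing over its middle in the y-z plane. Origin: centre of its underside. Mass not known: 0.2 to 0.86 kg, so the spring stretches by 17 to 82 mm before it lifts.
- bail_top (a point): Centre of the bail's wire at its crown, 103 mm above the carrier's origin (its underside at 100 mm). The wire runs along the carrier's y there, falling by 7 mm at 20 mm to either side. Nothing of the carrier stands between 40 mm height and the crown inside the bail.
- pad: Cork pad fixed on the worktop, 150x130x6 mm, where the weighed carrier is to stand. Origin: centre of its underside.
- carton: Bystander: plain cardboard box 85x121x55 mm; leave it alone. Origin at its underside.
- tape_roll: Bystander: roll of black insulating tape lying flat, 66 mm across, 19 mm high; leave it alone. Origin at its underside.
- bearing: Bystander: ball bearing lying flat on the worktop, 40 mm across, 12 mm high; leave it alone. Origin at its underside.
- tweezers: Bystander: steel tweezers lying down, 122 mm long, 13 mm wide, 9 mm high; leave it alone. Origin at its underside.
- fine_driver: Bystander: thin screwdriver lying down, 151 mm long, 13 mm thick; leave it alone. Origin at its underside.

How it is judged:
On the way, in this order (a step that is already met when the one before it is completed fails the run):
1. the scale is off its stand (distance between scale and stand_seat above 0.06 m), for 0.1 s.
2. the carrier hangs still and level from the hook, its underside 17 to 43 mm above the worktop, for 1.5 s (height (world z) of carrier between 0.017 and 0.043 m and distance between hook_seat and bail_top below 0.02 m and contact force between scale and carrier above 1.2 N and value of joint scale_hook above 0.012 m and linear speed of carrier below 0.04 m/s and angle between carrier's own z axis and vertical below 0.25 rad), for 1.5 s.
At the end, for the whole second after the job is handed in: The carrier stands upright and at rest on the cork pad, its centre within 30 mm of the pad's centre; the scale hangs upright on the stand's fork, its shoulder resting on the prongs within 12 mm of the seat point, unhooked and at rest (horizontal distance between carrier and pad below 0.03 m and height (world z) of carrier between 0.003 and 0.01 m and angle between carrier's own z axis and vertical below 0.05 rad and linear speed of carrier below 0.02 m/s and contact force between carrier and pad above 0.5 N and distance between scale and stand_seat below 0.012 m and angle between scale's own z axis and vertical below 0.12 rad and linear speed of scale below 0.03 m/s and contact force between scale and carrier below 0.1 N); the robot touches nothing.
It fails at once if the gripper or arm touches the carrier (contact force between any of the fingers, the arm and carrier above 0.5 N).
It fails at once if the scale pulls or presses on the carrier with more than 14 N (contact force between scale and carrier above 14 N).
It fails at once if the carrier is set down hard (more than 25 N on the pad) (contact force between carrier and pad above 25 N).
It fails at once if the carrier is raised more than 75 mm (height (world z) of carrier above 0.075 m).
It fails at once if a bystander is moved by more than 25 mm (distance of any of carton, tape_roll, bearing, tweezers, fine_driver from where it was at the start of the episode above 0.025 m).
It also fails if it takes over 67 s, if anything falls off the work surface, if the arm or the gripper's body presses on something with over 40 N, if the wrist force passes 120 N, or if a joint passes its speed limit or range.

## Working session

There is one attempt and no reset: what is moved stays moved. The work goes in short steps, Python scripts to look and compute and a tool call to move; the robot and the scene stay as the last step left them, time stands still between calls to the robot, and variables do not carry over. Pictures are saved under pics/ and viewed, at most 10 in all, crops included, and the job is handed in when it is done.

Besides the shell and the picture viewer there is one more tool, called after "Call:" as name([rows], argument=value, ...), one row to a line, values as JSON. move_arm: Moves the arm, as the interface text tells. Shift numbers are shares of 100 mm and turn numbers shares of 30 degrees, none past 1 either way. Its arguments: {"type":"object","properties":{"steps":{"type":"array"},"claw":{"type":"number"},"grip_force":{"type":"number"}},"required":["steps"]}

```bash
mkdir -p pics; python3 - <<'E'
from plant import bot
import cv2,pickle
d={}
for n in("scene","top"):
    im=bot.get_image(n);d[n]=im
    cv2.imwrite(f"pics/{n}0.png",cv2.resize(im["pixels"][:,:,::-1],(800,600)))
    print(n,im["fx"],im["cx"],im["cy"],im["rvec"],im["tvec"])
pickle.dump(d,open("d0.pkl","wb"))
print(bot.state())
E
```

```text
scene 358.35409281136 259.9740274382507 195.7026172101399 [ 0.89123667 -2.17673599  1.39620472] [0.43159798 0.27251506 0.66207871]
top 420.24165957421894 258.22013106150155 193.07060659534696 [ 2.19749651 -2.15597709  0.1139864 ] [-0.02653317  0.60793896  1.14396056]
{'t': 0.1, 'q': array([-1.2660029 ,  0.46829039, -0.01162697,  1.60352718,  0.00599981,
        1.07138386, -0.05623445]), 'joint_velocities': array([-4.41689444e-05, -1.61545816e-03, -3.45095046e-04, -1.66145826e-03,
        1.10815925e-03, -1.20891902e-03, -5.25388956e-04]), 'tau': array([ 1.09093198e-03, -5.33524168e+01,  2.16234208e-02, -2.51964605e+01,
        1.15150490e-02,  4.35604670e-03,  8.61936485e-06]), 'ee_pos': array([0.22142569, 0.6106382 , 0.25543452]), 'eef_rot': array([-3.14002194e+00,  1.03054921e-04,  2.79382185e+00]), 'wrist_force': array([ 0.9472753 ,  0.24476215, -0.15521159]), 'wrist_torque': array([-0.01272943,  0.00185454,  0.01653648]), 'grip_force': 0.0, 'gripper_width': 1.0033758277613773}
```

View pics/scene0.png

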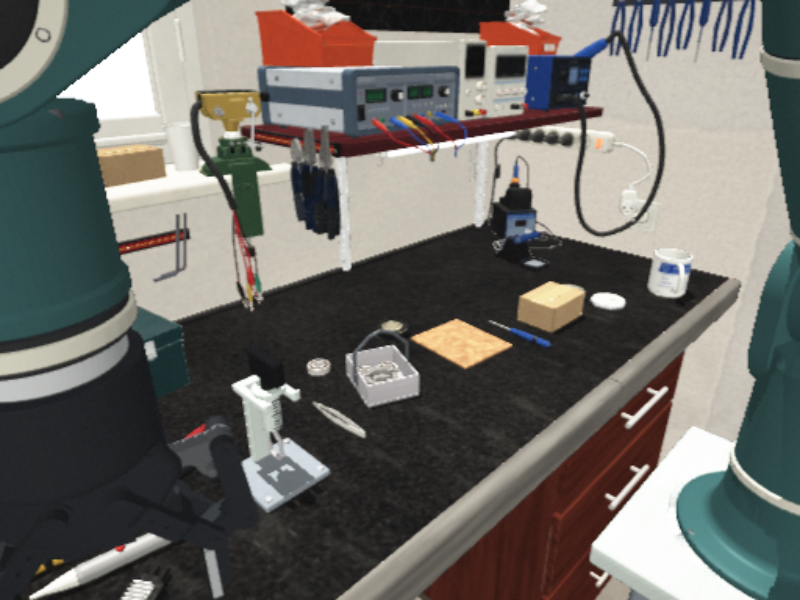

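View pics/top0.png

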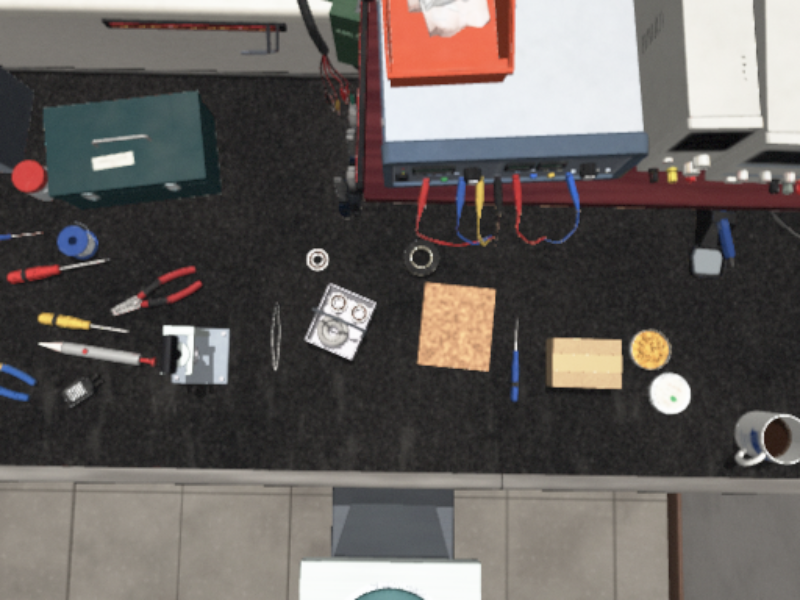

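The scene shows the stand with the scale at (265,400), the carrier at (380,375) and the pad at (462,342). In the top view they are at (195,355), (340,322) and (457,327).

```bash
cat > h.py <<'E'
import cv2,numpy as np,pickle
def cam(im):
    R=cv2.Rodrigues(np.array(im["rvec"],float))[0];t=np.array(im["tvec"],float);return R,t,-R.T@t
def ray(im,u,v,fish=False):
    R,t,c=cam(im);a=np.array([(u-im["cx"])/im["fx"],(v-im["cy"])/im["fy"]])
    if fish:
        r=np.hypot(*a);d=np.array([*(a/max(r,1e-9)*np.sin(r)),np.cos(r)])
    else: d=np.array([*a,1.])
    return c,R.T@d
def at(im,u,v,z,fish=False):
    c,d=ray(im,u,v,fish);return c+d*(z-c[2])/d[2]
def proj(im,p,fish=False):
    R,t,c=cam(im);x=R@np.array(p)+t
    if fish:
        r=np.hypot(x[0],x[1]);th=np.arctan2(r,x[2]);a=x[:2]/max(r,1e-9)*th
    else: a=x[:2]/x[2]
    return a*[im["fx"],im["fy"]]+[im["cx"],im["cy"]]
E
python3 - <<'E'
from h import *
d=pickle.load(open("d0.pkl","rb"));T=d["top"];S=d["scene"]
print("cams",cam(T)[2],cam(S)[2])
k=.64
for n,u,v,z in [("st",165,327,.01),("st",228,327,.01),("st",228,383,.01),("st",172,383,.01),("handle",170,355,.186),
 ("car",330,284,.04),("car",376,296,.04),("car",352,360,.04),("car",305,345,.04),
 ("pad",425,282,.006),("pad",496,288,.006),("pad",490,371,.006),("pad",418,363,.006)]:
    print(n,at(T,u*k,v*k,z).round(4))
a=T["pixels"][190:270,90:260,::-1];b=S["pixels"][200:330,130:290,::-1]
a=cv2.resize(a,None,fx=4.6,fy=4.6,interpolation=cv2.INTER_CUBIC)
b=cv2.resize(b,None,fx=4.6,fy=4.6,interpolation=cv2.INTER_CUBIC)
cv2.imwrite("pics/a.png",a);cv2.imwrite("pics/b.png",b)
E
```

```text
cams [ 0.49643912 -0.00522488  1.1968544 ] [-0.0303407   0.65172325  0.52271   ]
st [0.5559 0.4138 0.01  ]
st [0.5581 0.3006 0.01  ]
st [0.4578 0.2962 0.01  ]
st [0.456  0.3961 0.01  ]
handle [0.5044 0.3418 0.186 ]
car [0.6362 0.1159 0.04  ]
car [0.6164 0.034  0.04  ]
car [0.5028 0.0735 0.04  ]
car [0.5275 0.1566 0.04  ]
pad [ 0.6474 -0.0538  0.006 ]
pad [ 0.639  -0.1838  0.006 ]
pad [ 0.4878 -0.1737  0.006 ]
pad [ 0.4998 -0.0434  0.006 ]
```

View pics/a.png

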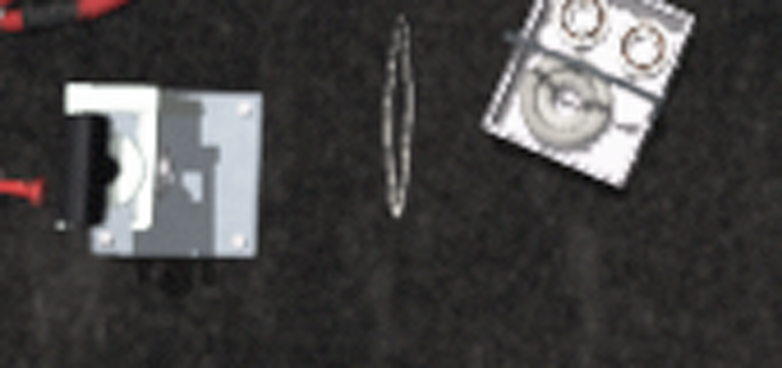

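View pics/b.png

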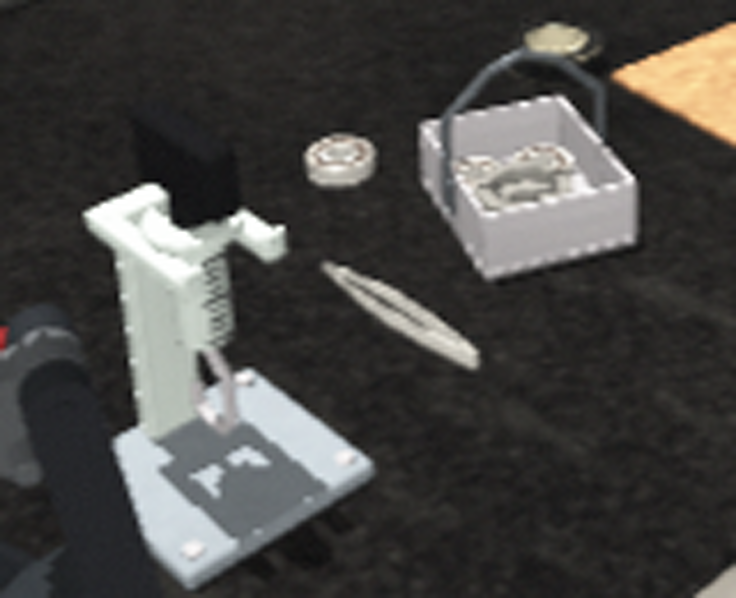

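Crop a shows the fork's crossbar on the +x side, so it opens to world -x. The handle bar lies along world x at about (89,171) in the crop. Crop b shows the hook and the carrier's bail spanning its y axis. I'll move above the scale now.

Call:
move_arm([
  [-0.36,-0.15,0,0],
  [-0.36,-0.15,0,0],
  [-0.36,-0.15,0,0],
  [-0.36,-0.15,0,0],
  [-0.36,-0.15,0,0],
  [-0.36,-0.15,0,0],
  [-0.36,-0.15,0,0],
  [-0.36,-0.15,0,0],
  [-0.36,-0.15,0,0],
  [-0.36,-0.15,0,0],
], claw=0)

```text
t: 0.93
ee_pos: [0.5098, 0.3457, 0.256]
eef_rot: [-3.141, -0.0, 2.794]
wrist_force: [0.8, 0.5, -0.1]
gripper_width: 1.004
grip_force: 0.0
```

Call:
move_arm([
  [0,0,0,-0.19],
  [0,0,0,-0.19],
  [0,0,0,-0.19],
  [0,0,0,-0.18],
  [0,0,0,0],
  [0,0,0,0],
])

```text
t: 1.43
ee_pos: [0.5088, 0.3471, 0.2559]
eef_rot: [-3.141, -0.001, -3.1]
wrist_force: [-0.4, -0.7, 0.7]
gripper_width: 0.997
grip_force: 0.0
```

```bash
python3 - <<'E'
from plant import bot
from h import *
from scipy.optimize import least_squares
d=pickle.load(open("d0.pkl","rb"));T=d["top"]
pts=[((262,92),(.05,-.05,.01)),((262,258),(-.05,-.05,.01)),((90,258),(-.05,.05,.01)),((105,115),(.03,-.008,.186)),((106,228),(-.03,-.008,.186)),((70,117),(.03,.008,.186)),((67,228),(-.03,.008,.186))]
def f(p,sel):
    r=[]
    for i in sel:
        (u,v),q=pts[i];c,s=np.cos(p[2]),np.sin(p[2])
        r+=list(proj(T,(p[0]+c*q[0]-s*q[1],p[1]+s*q[0]+c*q[1],q[2]))-[90+u/4.6,190+v/4.6])
    return r
for sel in([0,1,2],[3,4,5,6]):
    o=least_squares(f,[.5,.35,0],args=(sel,));print(o.x.round(4),np.round(o.fun,1))
W=bot.get_image("wrist");pickle.dump(W,open("w1.pkl","wb"))
cv2.imwrite("pics/w1.png",cv2.resize(W["pixels"][:,:,::-1],(800,600)))
s=bot.state();print(s["t"],s["ee_pos"],s["eef_rot"],W["fx"],W["cx"],W["cy"])
E
```

```text
[0.5045 0.3464 0.0233] [-0.   0.2 -0.7 -0.2  0.8  0. ]
[0.5041 0.3415 0.0451] [-0.5 -0.3 -0.9  0.3  0.4 -0.6  0.9  0.5]
1.4833 [0.50880995 0.34713304 0.25602105] [-3.14127741e+00 -4.00889234e-04 -3.09950503e+00] 297.3186396354542 252.5583601891891 192.50349286085094
```

View pics/w1.png

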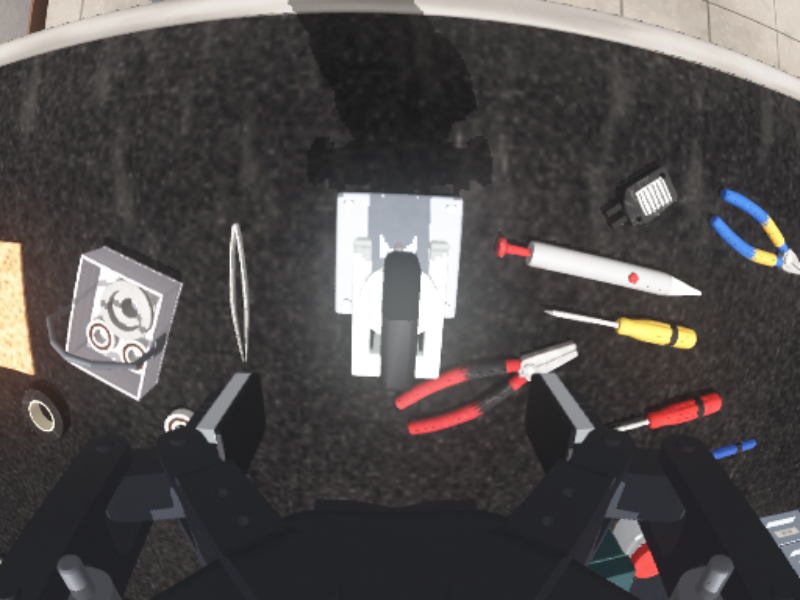

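The wrist view shows the handle bar centred at column ~401 of 800, with the fork below it. I'll check the model projection against it.

```bash
python3 - <<'E'
from h import *
W=pickle.load(open("w1.pkl","rb"))
print(cam(W)[2])
for x,y,a in((.5045,.3464,.023),(.504,.3415,.045)):
  for q in((.03,.008,.186),(.03,-.008,.186),(-.03,-.008,.186),(-.03,.008,.186),(-.03,-.008,.152),(-.03,.008,.152),(.05,-.05,.01),(-.05,-.05,.01),(-.05,.05,.01)):
    c,s=np.cos(a),np.sin(a)
    print(q,(proj(W,(x+c*q[0]-s*q[1],y+s*q[0]+c*q[1],q[2]),True)/.64).round(0),end=" ")
  print()
# measured on image
for n,u,v,z in(("hL",383,387,.186),("hR",419,387,.186),("hL-",382,320,.186),("hR-",418,320,.186),("bL",337,194,.01),("bR",463,199,.01)):print(n,at(W,u*.64,v*.64,z,True).round(4))
# carrier/bail rough
E
```

```text
[0.43870906 0.3446216  0.3743472 ]
(0.03, 0.008, 0.186) [409. 390.] (0.03, -0.008, 0.186) [373. 389.] (-0.03, -0.008, 0.186) [374. 258.] (-0.03, 0.008, 0.186) [413. 259.] (-0.03, -0.008, 0.152) [377. 245.] (-0.03, 0.008, 0.152) [410. 246.] (0.05, -0.05, 0.01) [332. 313.] (-0.05, -0.05, 0.01) [331. 191.] (-0.05, 0.05, 0.01) [458. 193.] 
(0.03, 0.008, 0.186) [400. 388.] (0.03, -0.008, 0.186) [364. 388.] (-0.03, -0.008, 0.186) [361. 257.] (-0.03, 0.008, 0.186) [400. 257.] (-0.03, -0.008, 0.152) [366. 244.] (-0.03, 0.008, 0.152) [399. 244.] (0.05, -0.05, 0.01) [327. 313.] (-0.05, -0.05, 0.01) [323. 191.] (-0.05, 0.05, 0.01) [451. 191.] 
hL [0.5333 0.3434 0.186 ]
hR [0.5327 0.3596 0.186 ]
hL- [0.5014 0.3419 0.186 ]
hR- [0.5008 0.3572 0.186 ]
bL [0.4582 0.3004 0.01  ]
bR [0.4578 0.3992 0.01  ]
```

Call:
move_arm([
  [0.05,0.03,0.2,0],
  [0,0,0.2,0],
  [0,0,0.2,0],
  [0,0,0.1,0],
  [0,0,0.1,0],
  [0,0,0,0],
])

```text
t: 1.98
ee_pos: [0.5029, 0.3496, 0.1744]
eef_rot: [-3.14, -0.003, -3.097]
wrist_force: [-0.4, -1.2, -0.7]
gripper_width: 0.998
grip_force: 0.0
```

Call:
move_arm([
  [0,0,0,0],
  [0,0,0,0],
  [0,0,0,0],
  [0,0,0,0],
  [0,0,0,0],
  [0,0,0,0],
  [0,0,0,0],
  [0,0,0,0],
], claw=255, grip_force=60)

```text
t: 2.65
ee_pos: [0.5041, 0.3501, 0.177]
eef_rot: [3.141, 0.001, -3.097]
wrist_force: [-1.5, -0.9, 5.2]
gripper_width: 0.18
grip_force: 58.1
```

Call:
move_arm([
  [0,0,-0.05,0],
  [0,0,-0.1,0],
  [0,0,-0.15,0],
  [0,0,-0.15,0],
  [0,0,-0.05,0],
  [0.1,0,0,0],
  [0.2,0,0,0],
  [0.25,0,0,0],
  [0.25,0,0,0],
  [0.2,0,0,0],
])

```text
t: 3.48
ee_pos: [0.4006, 0.345, 0.2251]
eef_rot: [-3.14, -0.003, -3.096]
wrist_force: [-0.2, 0.7, -1.5]
gripper_width: 0.176
grip_force: 60.3
```

Call:
move_arm([
  [0,0,0,0],
  [0,0,0,0],
  [0,0,0,0],
])

```text
t: 3.73
ee_pos: [0.4038, 0.3454, 0.226]
eef_rot: [-3.141, 0.0, -3.097]
wrist_force: [0.8, -0.4, -2.2]
gripper_width: 0.177
grip_force: 60.3
```

```bash
python3 - <<'E'
from plant import bot
from h import *
S=bot.get_image("scene");T=bot.get_image("top");W=bot.get_image("wrist");pickle.dump((S,T,W),open("d2.pkl","wb"))
s=bot.state();print(s["t"],s["ee_pos"],s["eef_rot"],s["wrist_force"])
a=cv2.resize(S["pixels"][120:330,110:310,::-1],(400,420),interpolation=cv2.INTER_CUBIC)
b=cv2.resize(T["pixels"][160:244,180:260,::-1],(400,420),interpolation=cv2.INTER_CUBIC)
cv2.imwrite("pics/c.png",np.hstack([a,b]))
E
```

```text
3.8833 [0.40452669 0.34536491 0.2260331 ] [-3.14132100e+00  9.80582574e-05 -3.09787767e+00] [ 1.17133026 -0.84903361 -1.31060811]
```

View pics/c.png

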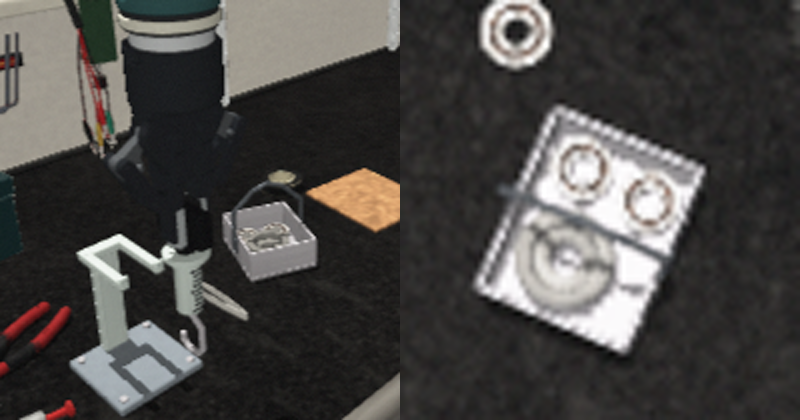

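The scale is off the stand, held upright, with the hook opening towards +x. Now I'll fit the carrier pose from the rim corners in the right-hand crop.

```bash
python3 - <<'E'
from h import *
from scipy.optimize import least_squares
S,T,W=pickle.load(open("d2.pkl","rb"))
m=[(157,105),(305,170),(230,355),(75,288)];L=[(.055,.045,.04),(.055,-.045,.04),(-.055,-.045,.04),(-.055,.045,.04)]
def tr(p,q):
    c,s=np.cos(p[2]),np.sin(p[2]);return (p[0]+c*q[0]-s*q[1],p[1]+s*q[0]+c*q[1],q[2])
f=lambda p:np.concatenate([proj(T,tr(p,q))-[180+u/5,160+v/5] for (u,v),q in zip(m,L)])
o=least_squares(f,[.57,.095,-.35]);print(o.x.round(4),o.fun.round(1))
for q in((0,0,.103),(0,.02,.096),(0,-.02,.096)):print("bail top crop",((proj(T,tr(o.x,q))-[180,160])*5).round(), "scene crop",((proj(S,tr(o.x,q))-[110,120])*2).round())
for q in L: print("rim scene",((proj(S,tr(o.x,q))-[110,120])*2).round())
p=np.array([at(T,u*.64,v*.64,.006)[:2] for u,v in((425,282),(496,288),(490,371),(418,363))]);print("pad",p.mean(0))
# hook in scene for current tcp: expect
for q in((0,0,-.14),(.013,0,-.128)):print("hook scene crop",((proj(S,(.4045+q[0],.3454+q[1],.226-.0075+q[2]+.007))-[110,120])*2).round())
E
```

```text
[ 0.5699  0.0943 -0.3821] [-0.   0.2  0.3 -0.1 -0.6 -0.3  0.3  0.2]
bail top crop [182. 221.] scene crop [268. 181.]
bail top crop [148. 207.] scene crop [253. 189.]
bail top crop [218. 237.] scene crop [282. 183.]
rim scene [223. 212.]
rim scene [284. 199.]
rim scene [317. 237.]
rim scene [251. 252.]
pad [ 0.56851422 -0.11369303]
hook scene crop [192. 345.]
hook scene crop [183. 328.]
```

Call:
move_arm([
  [-0.05,-0.12,0,0],
  [-0.12,-0.25,0,0],
  [-0.12,-0.25,0,0],
  [-0.12,-0.25,0,0],
  [-0.12,-0.25,0,0],
  [-0.12,-0.25,0,0],
  [-0.12,-0.25,0,0],
  [-0.12,-0.25,0,0],
  [-0.12,-0.25,0,0],
  [-0.08,-0.25,0,0],
])

```text
t: 4.72
ee_pos: [0.5249, 0.1119, 0.2262]
eef_rot: [-3.141, 0.001, -3.098]
wrist_force: [1.3, 0.5, -2.5]
gripper_width: 0.179
grip_force: 60.3
```

Call:
move_arm([
  [0,0,0.06,0.2],
  [0,0,0,0.2],
  [0,0,0,0.2],
  [0,0,0,0.21],
  [0,0,0,0],
  [0,0,0,0],
  [0,0,0,0],
  [0,0,0,0],
])

```text
t: 5.38
ee_pos: [0.5235, 0.1137, 0.2202]
eef_rot: [-3.142, 0.0, 2.764]
wrist_force: [1.1, -0.1, -2.0]
gripper_width: 0.179
grip_force: 60.3
```

```bash
python3 - <<'E'
from plant import bot
from h import *
S=bot.get_image("scene");T=bot.get_image("top");W=bot.get_image("wrist");pickle.dump((S,T,W),open("d3.pkl","wb"))
s=bot.state();p=s["ee_pos"];print(s["t"],p,s["eef_rot"],s["wrist_force"])
e=np.array([.570,.0943])-p[:2];y=s["eef_rot"][2]
print("to crown, tool axes mm",1000*e@[np.cos(y),np.sin(y)],1000*e@[np.sin(y),-np.cos(y)])
a=cv2.resize(S["pixels"][150:260,190:290,::-1],(500,550),interpolation=cv2.INTER_CUBIC)
b=cv2.resize(W["pixels"][:,:,::-1],(733,550))[:,220:520]
cv2.imwrite("pics/d.png",np.hstack([a,b]))
E
```

```text
5.5333 [0.52341406 0.11370689 0.22031922] [3.14147217e+00 5.71845067e-05 2.76301566e+00] [ 0.48832947  0.12458533 -1.4691704 ]
to crown, tool axes mm -50.460023293256 -0.8146207732708215
```

View pics/d.png

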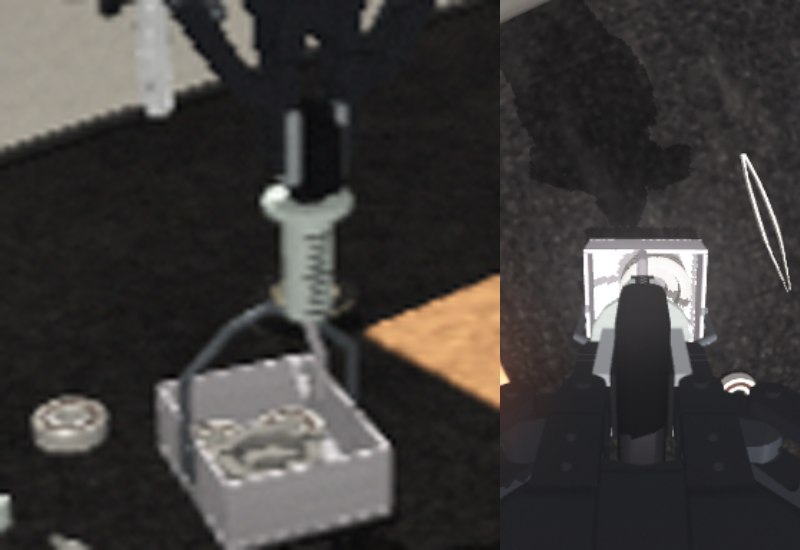

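The left crop shows the tube in front of the bail crown, the hook bottom near (305,390) and the carrier square to the hook. I'll check the hook height by projection.

```bash
python3 - <<'E'
from h import *
S,T,W=pickle.load(open("d3.pkl","rb"))
p=np.array([.5234,.1137,.2203-.0075-.034]);d=np.array([.928,-.373,0])
z=np.array([0,0,1.])
for n,q in(("shoulderL under",p),("tube bottom",p-.055*z),("hook underside",p-.105*z),("tip top",p-.087*z+.013*d),("handle top",p+.051*z)):
    print(n,((proj(S,q)-[190,150])*5).round())
E
```

```text
shoulderL under [305. 205.]
tube bottom [305. 309.]
hook underside [306. 399.]
tip top [296. 355.]
handle top [304. 104.]
```

Call:
move_arm([
  [-0.05,-0.01,0,0],
  [-0.1,0,0,0],
  [-0.1,0,0,0],
  [-0.1,0,0,0],
  [-0.08,0,0,0],
  [-0.05,0,0,0],
  [-0.02,0,0,0],
  [0,0,0,0],
  [0,0,0,0],
])

```text
t: 6.28
ee_pos: [0.5692, 0.0944, 0.2201]
eef_rot: [-3.141, -0.001, 2.762]
wrist_force: [0.2, 0.0, -2.3]
gripper_width: 0.179
grip_force: 60.3
```

Call:
move_arm([
  [0,0,-0.05,0],
  [0,0,-0.05,0],
  [0,0,-0.05,0],
  [0,0,-0.05,0],
  [0,0,-0.05,0],
  [0,0,-0.05,0],
  [0,0,0,0],
  [0,0,0,0],
  [0,0,0,0],
])

```text
t: 7.03
ee_pos: [0.5695, 0.0944, 0.2502]
eef_rot: [3.141, 0.0, 2.762]
wrist_force: [0.1, -0.2, -3.7]
gripper_width: 0.176
grip_force: 60.1
```

```bash
python3 - <<'E'
from plant import bot
from h import *
S=bot.get_image("scene");s=bot.state();print(s["t"],s["ee_pos"],s["wrist_force"])
a=cv2.resize(S["pixels"][150:260,190:290,::-1],(500,550),interpolation=cv2.INTER_CUBIC)
cv2.imwrite("pics/e.png",a)
E
```

```text
7.0833 [0.56946557 0.09446539 0.25008436] [ 0.21298302  1.23549404 -3.43319707]
```

View pics/e.png

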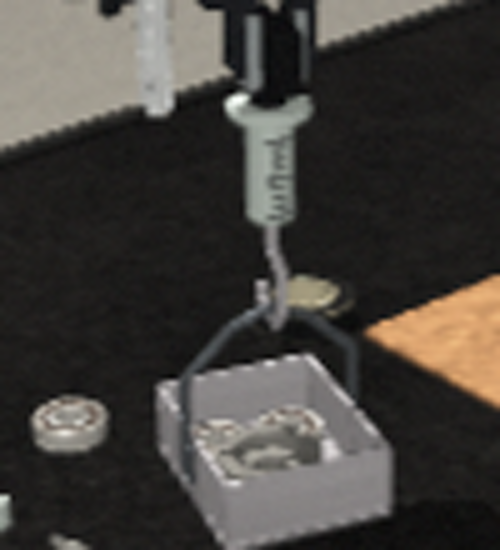

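The bail crown rests in the hook and the spring is stretched about 10 mm. I'll raise within the safe amount and track the carrier's height by template matching, without viewing more pictures.

```bash
cat > ht.py <<'E'
from plant import bot
from h import *
import sys,os
S=bot.get_image("scene");s=bot.state()
if not os.path.exists("ref.pkl"): pickle.dump(S,open("ref.pkl","wb"))
R=pickle.load(open("ref.pkl","rb"))
u0,v0,u1,v1=218,222,270,262
t=cv2.resize(R["pixels"][v0:v1,u0:u1],None,fx=4,fy=4,interpolation=cv2.INTER_CUBIC)
w=cv2.resize(S["pixels"][v0-50:v1+20,u0-20:u1+20],None,fx=4,fy=4,interpolation=cv2.INTER_CUBIC)
_,sc,_,loc=cv2.minMaxLoc(cv2.matchTemplate(w,t,cv2.TM_CCOEFF_NORMED))
du,dv=loc[0]/4-20,loc[1]/4-50
g=proj(R,(.54,.11,.05))[1]-proj(R,(.54,.11,.02))[1]
print("t",s["t"],"tcp",s["ee_pos"].round(4),"F",s["wrist_force"].round(2),"du,dv",du,dv,"score",round(sc,2),"height mm",round(dv/g*30,1))
E
python3 ht.py
```

```text
t 7.1333 tcp [0.5695 0.0945 0.25  ] F [ 1.06  0.79 -2.97] du,dv 0.0 0.0 score 1.0 height mm -0.0
```

Call:
move_arm([
  [0,0,-0.04,0],
  [0,0,-0.04,0],
  [0,0,-0.04,0],
  [0,0,-0.04,0],
  [0,0,-0.04,0],
  [0,0,-0.04,0],
  [0,0,-0.04,0],
  [0,0,-0.04,0],
  [0,0,-0.03,0],
  [0,0,-0.02,0],
])

```text
t: 7.97
ee_pos: [0.5695, 0.0943, 0.2878]
eef_rot: [3.141, 0.0, 2.762]
wrist_force: [-0.8, 0.6, -6.0]
gripper_width: 0.18
grip_force: 59.8
```

Call:
move_arm([
  [0,0,0,0],
  [0,0,0,0],
  [0,0,0,0],
  [0,0,0,0],
])

```text
t: 8.3
ee_pos: [0.5693, 0.0943, 0.287]
eef_rot: [-3.141, -0.0, 2.762]
wrist_force: [-0.0, 0.4, -5.4]
gripper_width: 0.18
grip_force: 59.8
```

```bash
python3 ht.py
```

```text
t 8.35 tcp [0.5693 0.0943 0.287 ] F [ 0.94  0.17 -6.07] du,dv 1.5 -4.5 score 0.93 height mm 13.5
```

Call:
move_arm([
  [0,0,-0.02,0],
  [0,0,-0.03,0],
  [0,0,-0.03,0],
  [0,0,-0.03,0],
  [0,0,-0.03,0],
  [0,0,-0.02,0],
  [0,0,-0.01,0],
  [0,0,0,0],
  [0,0,0,0],
  [0,0,0,0],
])

```text
t: 9.18
ee_pos: [0.5693, 0.0943, 0.3041]
eef_rot: [-3.141, -0.0, 2.762]
wrist_force: [-0.2, 0.6, -5.8]
gripper_width: 0.176
grip_force: 59.8
```

```bash
python3 ht.py; python3 - <<'E'
from plant import bot
from h import *
S=bot.get_image("scene")
cv2.imwrite("pics/f.png",cv2.resize(S["pixels"][130:260,190:310,::-1],(550,596),interpolation=cv2.INTER_CUBIC))
E
```

```text
t 9.2333 tcp [0.5693 0.0943 0.3041] F [ 0.01 -0.48 -6.4 ] du,dv 1.5 -10.25 score 0.87 height mm 30.7
```

View pics/f.png

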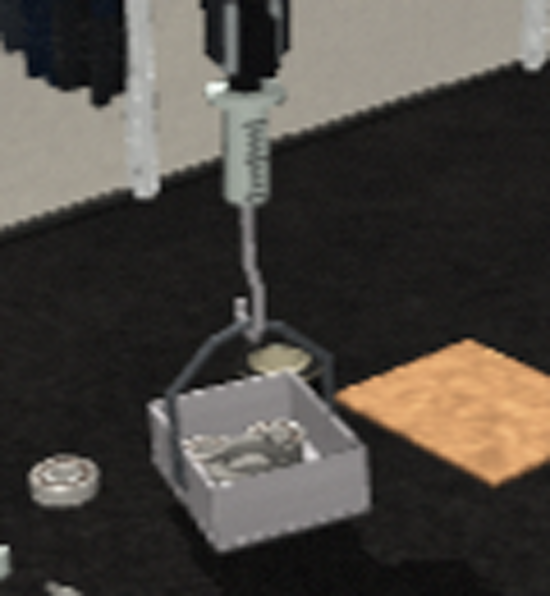

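It hangs level about 30 mm up, clear of the worktop. I'll hold it.

Call:
move_arm([
  [0,0,0,0],
  [0,0,0,0],
  [0,0,0,0],
  [0,0,0,0],
  [0,0,0,0],
  [0,0,0,0],
  [0,0,0,0],
  [0,0,0,0],
  [0,0,0,0],
  [0,0,0,0],
])

```text
t: 10.12
ee_pos: [0.5694, 0.0943, 0.3043]
eef_rot: [3.142, -0.0, 2.762]
wrist_force: [-0.6, -0.4, -5.9]
gripper_width: 0.18
grip_force: 59.8
```

Call:
move_arm([
  [0,0,0,0],
  [0,0,0,0],
  [0,0,0,0],
  [0,0,0,0],
  [0,0,0,0],
  [0,0,0,0],
  [0,0,0,0],
  [0,0,0,0],
  [0,0,0,0],
  [0,0,0,0],
])

```text
t: 10.95
ee_pos: [0.5695, 0.0943, 0.3043]
eef_rot: [3.142, 0.0, 2.762]
wrist_force: [0.1, 0.3, -5.7]
gripper_width: 0.179
grip_force: 59.8
```

Call:
move_arm([
  [0,0,0,0],
  [0,0,0,0],
  [0,0,0,0],
  [0,0,0,0],
  [0,0,0,0],
  [0,0,0,0],
  [0,0,0,0],
  [0,0,0,0],
  [0,0,0,0],
  [0,0,0,0],
])

```text
t: 11.78
ee_pos: [0.5694, 0.0943, 0.3043]
eef_rot: [3.142, 0.0, 2.762]
wrist_force: [1.3, 0.1, -5.4]
gripper_width: 0.18
grip_force: 59.8
```

```bash
python3 ht.py
```

```text
t 11.8333 tcp [0.5694 0.0944 0.3043] F [ 0.64  0.73 -4.91] du,dv 1.25 -10.5 score 0.87 height mm 31.4
```

Call:
move_arm([
  [-0.004,-0.011,0,0],
  [-0.009,-0.022,0,0],
  [-0.013,-0.033,0,0],
  [-0.018,-0.044,0,0],
  [-0.022,-0.055,0,0],
  [-0.022,-0.055,0,0],
  [-0.022,-0.055,0,0],
  [-0.022,-0.055,0,0],
  [-0.022,-0.055,0,0],
  [-0.022,-0.055,0,0],
])

```text
t: 12.67
ee_pos: [0.5695, 0.0461, 0.3043]
eef_rot: [-3.142, 0.0, 2.762]
wrist_force: [-0.1, -0.9, -5.7]
gripper_width: 0.179
grip_force: 59.8
```

Call:
move_arm([
  [-0.022,-0.055,0,0],
  [-0.022,-0.055,0,0],
  [-0.022,-0.055,0,0],
  [-0.022,-0.055,0,0],
  [-0.022,-0.055,0,0],
  [-0.022,-0.055,0,0],
  [-0.022,-0.055,0,0],
  [-0.022,-0.055,0,0],
  [-0.022,-0.055,0,0],
  [-0.022,-0.055,0,0],
])

```text
t: 13.5
ee_pos: [0.5696, -0.0129, 0.3043]
eef_rot: [3.142, 0.0, 2.762]
wrist_force: [-0.1, -0.1, -5.8]
gripper_width: 0.18
grip_force: 59.8
```

Call:
move_arm([
  [-0.022,-0.055,0,0],
  [-0.022,-0.055,0,0],
  [-0.022,-0.055,0,0],
  [-0.022,-0.055,0,0],
  [-0.022,-0.055,0,0],
  [-0.022,-0.055,0,0],
  [-0.022,-0.055,0,0],
  [-0.022,-0.055,0,0],
  [-0.022,-0.055,0,0],
  [-0.022,-0.055,0,0],
])

```text
t: 14.33
ee_pos: [0.5696, -0.0721, 0.3043]
eef_rot: [3.142, 0.0, 2.762]
wrist_force: [-0.2, -0.9, -6.3]
gripper_width: 0.177
grip_force: 59.8
```

Call:
move_arm([
  [-0.022,-0.055,0,0],
  [-0.022,-0.055,0,0],
  [-0.022,-0.055,0,0],
  [-0.022,-0.055,0,0],
  [-0.022,-0.055,0,0],
  [-0.018,-0.044,0,0],
  [-0.013,-0.033,0,0],
  [-0.009,-0.022,0,0],
  [-0.004,-0.011,0,0],
  [0,0,0,0],
])

```text
t: 15.17
ee_pos: [0.5697, -0.1132, 0.3043]
eef_rot: [3.142, 0.0, 2.762]
wrist_force: [0.4, 0.0, -4.6]
gripper_width: 0.175
grip_force: 59.8
```

Call:
move_arm([
  [0,0,0,0],
  [0,0,0,0],
  [0,0,0,0],
  [0,0,0,0],
  [0,0,0,0],
  [0,0,0,0],
  [0,0,0,0],
  [0,0,0,0],
  [0,0,0,0],
  [0,0,0,0],
])

```text
t: 16.0
ee_pos: [0.5697, -0.113, 0.3043]
eef_rot: [3.142, -0.0, 2.762]
wrist_force: [0.5, 0.1, -5.2]
gripper_width: 0.181
grip_force: 59.8
```

Call:
move_arm([
  [0,0,0,0],
  [0,0,0,0],
  [0,0,0,0],
  [0,0,0,0],
  [0,0,0,0],
  [0,0,0,0],
  [0,0,0,0],
  [0,0,0,0],
  [0,0,0,0],
  [0,0,0,0],
])

```text
t: 16.83
ee_pos: [0.5697, -0.113, 0.3043]
eef_rot: [-3.142, 0.0, 2.762]
wrist_force: [0.5, 0.0, -5.7]
gripper_width: 0.183
grip_force: 59.8
```

Call:
move_arm([
  [0,0,0.02,0],
  [0,0,0.02,0],
  [0,0,0.02,0],
  [0,0,0.02,0],
  [0,0,0.02,0],
  [0,0,0.02,0],
  [0,0,0.02,0],
  [0,0,0.02,0],
  [0,0,0.02,0],
  [0,0,0.02,0],
])

```text
t: 17.67
ee_pos: [0.5697, -0.113, 0.2841]
eef_rot: [3.142, 0.0, 2.762]
wrist_force: [0.2, 0.5, -5.6]
gripper_width: 0.174
grip_force: 59.8
```

Call:
move_arm([
  [0,0,0.02,0],
  [0,0,0.02,0],
  [0,0,0.02,0],
  [0,0,0.03,0],
  [0,0,0.03,0],
  [0,0,0.03,0],
  [0,0,0.03,0],
  [0,0,0.03,0],
  [0,0,0.02,0],
  [0,0,0.01,0],
])

```text
t: 18.5
ee_pos: [0.5697, -0.1132, 0.2601]
eef_rot: [-3.141, 0.0, 2.762]
wrist_force: [-1.0, -0.8, -4.0]
gripper_width: 0.178
grip_force: 60.0
```

```bash
python3 - <<'E'
from plant import bot
from h import *
T=bot.get_image("top");S=bot.get_image("scene");pickle.dump((S,T),open("d4.pkl","wb"));s=bot.state();print(s["t"],s["ee_pos"],s["wrist_force"])
a=cv2.resize(S["pixels"][130:240,240:340,::-1],(400,440),interpolation=cv2.INTER_CUBIC)
b=cv2.resize(T["pixels"][165:253,250:330,::-1],(400,440),interpolation=cv2.INTER_CUBIC)
cv2.imwrite("pics/g.png",np.hstack([a,b]))
E
```

```text
18.6 [ 0.56974716 -0.11313725  0.2602388 ] [-0.11996489 -0.48581145 -3.69899323]
```

View pics/g.png

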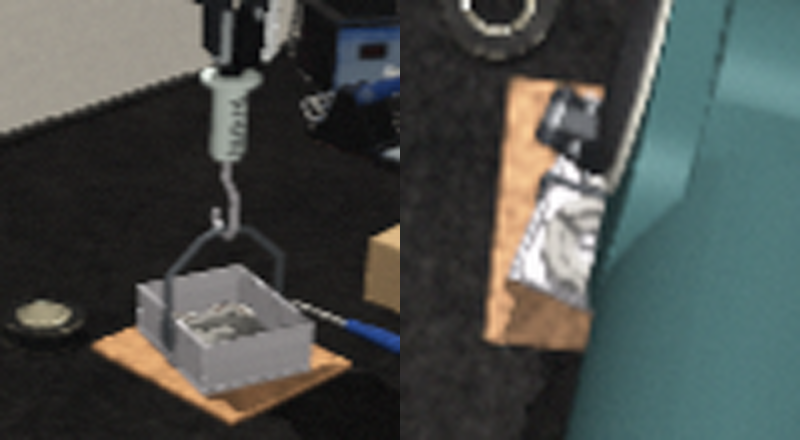

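The carrier stands on the pad with the hook still in the bail. The near-left rim corner is at (110,280) in the top crop and the front corner at (200,390) in the scene crop. I'll check the centring by projection while lowering to free the hook.

```bash
python3 - <<'E'
from h import *
S,T=pickle.load(open("d4.pkl","rb"))
c,s=np.cos(-.382),np.sin(-.382)
tr=lambda q:(.5697+c*q[0]-s*q[1],-.1131+s*q[0]+c*q[1],q[2])
for q in((-.055,.045,.046),(-.055,-.045,.046)):print("top",((proj(T,tr(q))-[250,165])*5).round())
for q in((-.055,.045,.006),(-.055,-.045,.006),(.055,.045,.046),(-.055,.045,.046)):print("scene",((proj(S,tr(q))-[240,130])*4).round())
E
```

```text
top [105. 271.]
top [256. 336.]
scene [197. 393.]
scene [304. 369.]
scene [132. 282.]
scene [199. 344.]
```

Call:
move_arm([
  [0,0,0.04,0],
  [0,0,0.04,0],
  [0,0,0.04,0],
  [0,0,0.04,0],
  [0,0,0.04,0],
  [0,0,0.04,0],
  [0,0,0.04,0],
  [0,0,0.04,0],
  [0,0,0.02,0],
  [0,0,0,0],
])

```text
t: 19.43
ee_pos: [0.5694, -0.1129, 0.2256]
eef_rot: [-3.141, -0.001, 2.762]
wrist_force: [0.3, 0.5, -2.1]
gripper_width: 0.178
grip_force: 60.3
```

Call:
move_arm([
  [0,0,0,0],
  [0,0,0,0],
  [0,0,0,0],
])

```text
t: 19.68
ee_pos: [0.5699, -0.1131, 0.2266]
eef_rot: [3.141, 0.001, 2.762]
wrist_force: [-0.2, 0.4, -1.4]
gripper_width: 0.178
grip_force: 60.3
```

Call:
move_arm([
  [0.02,0,0,0],
  [0.05,0,0,0],
  [0.05,0,0,0],
  [0.05,0,0,0],
  [0.08,0,0,0],
  [0.1,0,0,0],
  [0.1,0,0,0],
  [0.1,0,0,0],
  [0.05,0,0,0],
  [0,0,0,0],
])

```text
t: 20.52
ee_pos: [0.5127, -0.0902, 0.2264]
eef_rot: [3.141, -0.001, 2.763]
wrist_force: [-1.1, 0.3, -3.0]
gripper_width: 0.179
grip_force: 60.3
```

```bash
python3 - <<'E'
from plant import bot
from h import *
R=pickle.load(open("d4.pkl","rb"))[0];S=bot.get_image("scene");s=bot.state();print(s["t"],s["ee_pos"],s["eef_rot"],s["wrist_force"])
t=cv2.resize(R["pixels"][205:232,272:322],None,fx=4,fy=4);w=cv2.resize(S["pixels"][190:247,257:337],None,fx=4,fy=4)
_,sc,_,l=cv2.minMaxLoc(cv2.matchTemplate(w,t,cv2.TM_CCOEFF_NORMED));print("carrier shift px",l[0]/4-15,l[1]/4-15,sc)
E
```

```text
20.5667 [ 0.51364803 -0.09048873  0.22660138] [3.14109657e+00 5.53003023e-04 2.76276739e+00] [ 0.02226984  0.41156159 -1.97777856]
carrier shift px 0.0 0.0 0.9174169301986694
```

Call:
move_arm([
  [0,0,0,-0.2],
  [0,0,0,-0.2],
  [0,0,0,-0.2],
  [0,0,0,-0.21],
  [0,0,0,0],
  [0.1,0,0,0],
  [0.2,0.1,0,0],
  [0.2,0.2,0,0],
  [0.2,0.3,0,0],
  [0.2,0.3,0,0],
])

```text
t: 21.4
ee_pos: [0.4184, -0.005, 0.2262]
eef_rot: [-3.141, -0.0, -3.103]
wrist_force: [0.7, 1.9, -2.1]
gripper_width: 0.175
grip_force: 60.3
```

Call:
move_arm([
  [0,0.37,0,0],
  [0,0.37,0,0],
  [0,0.37,0,0],
  [0,0.37,0,0],
  [0,0.37,0,0],
  [0,0.37,0,0],
  [0,0.37,0,0],
  [0,0.37,0,0],
  [0,0.3,0,0],
  [0,0.2,0,0],
])

```text
t: 22.23
ee_pos: [0.4033, 0.3439, 0.2263]
eef_rot: [3.14, 0.0, -3.097]
wrist_force: [1.0, -0.4, -2.3]
gripper_width: 0.177
grip_force: 60.3
```

Call:
move_arm([
  [0,0.04,0,0],
  [0,0,0,0],
  [0,0,0,0],
  [0,0,0,0],
])

```text
t: 22.57
ee_pos: [0.4047, 0.3428, 0.2262]
eef_rot: [-3.14, -0.0, -3.1]
wrist_force: [0.4, -0.0, -0.9]
gripper_width: 0.182
grip_force: 60.3
```

```bash
cat > r.py <<'E'
from plant import bot
from h import *
s=bot.state();p=s["ee_pos"];y=s["eef_rot"][2];print(s["t"],p,s["eef_rot"],s["wrist_force"])
for g in((.4041,.3454),(.5041,.3501)):
    e=np.array(g)-p[:2];print("mm",1000*e@[np.cos(y),np.sin(y)],1000*e@[np.sin(y),-np.cos(y)])
E
python3 r.py
```

```text
22.5667 [0.40467696 0.34282852 0.22617709] [-3.14035080e+00 -9.19553884e-05 -3.09979621e+00] [ 0.42667439 -0.01404927 -0.89123663]
mm 0.46901181622001403 2.5933401984111857
mm -99.64003985855247 3.1108078570391102
```

Call:
move_arm([
  [0,0.03,0,0],
  [-0.1,0,0,0],
  [-0.2,0,0,0],
  [-0.2,0,0,0],
  [-0.2,0,0,0],
  [-0.2,0,0,0],
  [-0.1,0,0,0],
  [0,0,0,0],
  [0,0,0,0],
  [0,0,0,0],
])

```text
t: 23.4
ee_pos: [0.5031, 0.3519, 0.226]
eef_rot: [-3.141, -0.001, -3.096]
wrist_force: [1.2, -1.4, -1.9]
gripper_width: 0.178
grip_force: 60.2
```

```bash
python3 r.py
```

```text
23.4 [0.50310762 0.35192579 0.2260017 ] [-3.14080648e+00 -1.11416924e-03 -3.09614162e+00] [ 1.1716239  -1.36135067 -1.92015965]
mm 99.20187213539026 -2.0206056663091316
mm -0.908402138523917 -1.868998273103954
```

Call:
move_arm([
  [-0.01,-0.015,0,0],
  [0,0,0.1,0],
  [0,0,0.1,0],
  [0,0,0.1,0],
  [0,0,0.1,0],
  [0,0,0.03,0],
  [0,0,0,0],
  [0,0,0,0],
  [0,0,0,0],
])

```text
t: 24.15
ee_pos: [0.5055, 0.351, 0.1837]
eef_rot: [3.141, 0.001, -3.097]
wrist_force: [1.5, -0.4, -1.7]
gripper_width: 0.175
grip_force: 60.2
```

```bash
python3 r.py
```

```text
24.15 [0.50546533 0.35102221 0.18366144] [ 3.14109783e+00  7.15631922e-04 -3.09670624e+00] [ 1.45374158 -0.38790353 -1.65289878]
mm 101.51550524921758 -1.0681498525036421
mm 1.4053325331119189 -0.8600182799604645
```

Aligned and not touching. I'll lower it onto the prongs.

Call:
move_arm([
  [0,0,0.02,0],
  [0,0,0.02,0],
  [0,0,0.015,0],
  [0,0,0.01,0],
  [0,0,0,0],
  [0,0,0,0],
  [0,0,0,0],
])

```text
t: 24.73
ee_pos: [0.5052, 0.3507, 0.1771]
eef_rot: [3.142, 0.0, -3.097]
wrist_force: [-1.0, 0.1, 1.1]
gripper_width: 0.176
grip_force: 60.6
```

Call:
move_arm([
  [0,0,0,0],
  [0,0,0,0],
  [0,0,0,0],
  [0,0,0,0],
  [0,0,0,0],
  [0,0,0,0],
  [0,0,0,0],
  [0,0,0,0],
], claw=0)

```text
t: 25.4
ee_pos: [0.5052, 0.3507, 0.1768]
eef_rot: [3.142, 0.0, -3.097]
wrist_force: [0.6, 0.4, -0.5]
gripper_width: 0.994
grip_force: 0.0
```

Call:
move_arm([
  [0,0,-0.1,0],
  [0,0,-0.2,0],
  [0,0,-0.2,0],
  [0,0,-0.2,0],
  [0,0,-0.1,0],
  [0,0,0,0],
  [0,0,0,0],
  [0,0,0,0],
])

```text
t: 26.07
ee_pos: [0.5046, 0.3503, 0.2557]
eef_rot: [-3.14, -0.002, -3.097]
wrist_force: [-0.5, 0.4, 0.4]
gripper_width: 1.003
grip_force: 0.0
```

```bash
python3 - <<'E'
from plant import bot
from h import *
d=pickle.load(open("w1.pkl","rb"));W=bot.get_image("wrist");s=bot.state();print(s["t"],s["ee_pos"],s["eef_rot"],s["wrist_force"],s["gripper_width"])
g0=cv2.cvtColor(W["pixels"],cv2.COLOR_RGB2GRAY)
# handle black blob far end at z=.186: compare with predicted rect
t=d["pixels"][150:255,215:300];w=W["pixels"][110:295,175:340]
_,sc,_,l=cv2.minMaxLoc(cv2.matchTemplate(w,t,cv2.TM_CCOEFF_NORMED));du,dv=l[0]-40,l[1]-40
print("shift px",du,dv,sc)
a=at(d,401*.64,388*.64,.186,True);b=at(W,401*.64+du,388*.64+dv,.186,True);print("handle end before/after",a.round(4),b.round(4))
T=bot.get_image("scene");R=pickle.load(open("d4.pkl","rb"))[0]
print("carrier diff",np.abs(T["pixels"][200:232,275:322].astype(int)-R["pixels"][200:232,275:322]).mean())
S0=pickle.load(open("d0.pkl","rb"))["scene"]
x=T["pixels"][225:320,150:192];t=S0["pixels"][235:310,155:187]
_,sc,_,l=cv2.minMaxLoc(cv2.matchTemplate(x,t,cv2.TM_CCOEFF_NORMED));print("scale in scene",l[0]-5,l[1]-10,sc)
E
```

```text
26.1167 [0.5045015  0.35024311 0.25537346] [-3.14016737e+00 -2.02674298e-03 -3.09670214e+00] [-0.67857453  0.32952048 -0.25287551] 0.9992064733529057
shift px -3 4 0.9260386228561401
handle end before/after [0.5335 0.3515 0.186 ] [0.5324 0.3528 0.186 ]
carrier diff 9.253767730496454
scale in scene -1 0 0.9306555986404419
```

The scale is back within about 2 mm of its seat, so I'm handing in.

```bash
python3 -c "
from plant import bot
print(bot.close_job())"
```

```text
the job is handed in; nothing more can be done
None
```

The job is handed in, verdict not shown: the carrier was lifted about 31 mm and held still for about 2.5 s, then set down within about 5 mm of the pad's centre, and the scale was unhooked and put back within about 2 mm of its seat.

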